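# Fish the bombilla out from behind the mate shelf

## Task

The silver bombilla has slipped into the narrow gap between the little shelf unit and the orange tiled upstand. With the red bent hook from its rest, draw the bombilla along the counter out of the open end of the gap until all of it lies on the cork mat there, never touching it with the fingers or lifting it off the counter; then hang the hook back in both notches of its rest and let go. Leave the mate cup, canister and coaster on top of the unit where they are.

Things in the scene. Friction and masses are not known exactly. Their poses are not given: they have to be found in the camera images.
- unit: Fixed wooden shelf unit, 120 (x) x 240 (y) x 100 mm high, clear hinged door on its -x front, turned up to 0.12 rad. Origin: centre of its underside, on the counter. Its back is at x=60 mm. The objects on its top stand at most 85 mm high, in its front part.
- gap_mid (a point): Middle of the gap, on the counter, at unit x=87, y=0; axes of the unit. The gap runs along y from -120 to +120 mm, 54 mm wide, open above. Its other side is an orange-tiled upstand, fixed, parallel to the unit, 840 mm long, 30 mm thick, 80 mm high, face at 27 mm from here towards +x.
- mat: Thin cork mat, 95 (x) x 200 (y) x 1 mm, flat on the counter, fixed, no step to climb. Origin: its centre. Lies beyond the open end of the gap (the +y or the -y end, varies), parallel to the unit, centre 225 mm along y from the unit's centre, near edge 5 mm past the gap's end; the gap's centre line passes over it at mat x=+22 mm.
- caddy: Fixed wooden tea caddy, 89 x 164 x 76 mm high (brass knob to 88 mm), that closes off the other end of the gap, parallel to the unit; its near face is 23 mm past the unit's end. Origin: centre of its underside.
- bombilla_center (a point): Silver drinking straw, 140 mm long, along its own y; tube 10 mm thick, flat bulb 20 x 34 x 10 mm at +y, brass mouthpiece 12 mm wide at -y; 35 to 70 g. This point: its middle, 5 mm above the counter. Starts in the gap, parallel to it within 0.05 rad, its middle within 25 mm of the gap's middle along y.
- bombilla_bulb (a point): The tip of the bombilla's spoon bulb, 70 mm from its middle along its +y.
- bombilla_mouth (a point): The tip of the bombilla's brass mouthpiece, 70 mm from its middle along its -y.
- hook_grip (a point): Centre of the hook's wooden handle, a bar 20 x 120 x 20 mm along y; 150 g in all, balance point about 14 mm from here to +y. A red rod 7 mm thick leaves the +y end level, at x=16.5, y=90 mm goes straight down to z=-156.5 mm, then bends to a level foot ending at x=-16.5 mm. Lowest point 160 mm below here. Axes of the hook.
- hook_foot (a point): Middle of the hook's foot, a bar along the hook's x, 40 mm long over its ends and 7 mm thick; it lies at hook x=0, y=+90, z=-156.5 mm from the handle's centre.
- rest_seat (a point): Seat of the handle's centre on the fixed dark steel rest, 175 mm above the counter; handle along y. Two upright plates at y=-40 and +40 mm, 10 mm thick, 46 mm wide, each with a notch 32 mm wide between 12 mm lips, notch floor at 165 mm height. 70 mm clear between them to grip the handle from above. The hook starts here, rod hanging past the +y plate.
- mate_center (a point): Black mate cup, 78 mm wide, 80 mm high, on top of the unit; this point is half-way up.
- canister_center (a point): White plastic canister with screw cap, 68 mm wide, 85 mm high, on top of the unit; this point is half-way up.
- coaster_center (a point): Cork coaster, 74 mm wide, 6 mm thick, on top of the unit; this point is half-way up.
Things that resemble listed ones, but are neither listed nor needed, are in the scene too. Of the things shaped like the part that bears bombilla_center, the bare steel one is meant.

How it is judged:
By the outcome, as a careful person would: the job done as asked, in the order asked, and still so for the second after the job is handed in, with the robot touching nothing.
It also fails if it takes over 61 s, if anything falls off the work surface, if the arm or the gripper's body presses on something with over 40 N, if the wrist force passes 120 N, or if a joint passes its speed limit or range.

## Robot

A 6-joint arm with a two-finger parallel gripper is mounted at the origin on the work surface. World frame = base frame: x ahead of the robot, y to its left, z up, the work surface at z = 0. Lengths are in m, angles in rad, forces in N, time in s.
With the tool pointing down it reaches from about 0.275 to 0.825 m from the base axis. Payload 4.9 kg.
Tool frame: the origin (TCP) lies midway between the tips of the shut fingers; the grasp point (between the pads) lies 19 mm behind it (bot.grip_depth is the distance from the TCP to the grasp point, in m); y points along the fingers, x is the direction in which the jaws open and shut, and the axes are right-handed (so a half turn about y gives the same grasp; the last joint's range is limited). The gripper opens to 85 mm and grips with 20 to 120 N. Pads are 22 mm wide; open, the fingers measure 114 mm over their backs; the gripper's body (76 mm by 85 mm) begins 54 mm behind the grasp point. The pads swing forward as they close: fully open they stand 13 mm farther back than shut.
Start: joints at [1.046, 0.326, -0.193, 1.052, 0, 1.437], TCP at [0.21, 0.509, 0.231] pointing down, gripper open.
Joint ranges: [-2.65, 2.65], [-0.97, 1.79], [-1.3, 1.35], [-1.93, 2.1], [-1.47, 1.37], [-3.14, 3.14]. Speed limits (rad/s): [2.57, 2.57, 3.14, 3.14, 3.14, 3.14].

## Interface

Orientations are given as a unit quaternion [w, x, y, z].
In Python, from cell import bot gives the robot as it stands. Calls block until the motion is done:
- bot.move_pose(position, orientation): joint-space move of the TCP to a pose.
- bot.move_linear(position, speed=0.15, rotation=None, until_force=None): straight line of the TCP; rotation=None keeps the orientation; speed is the mean speed in m/s. With until_force (N) it stops when the force on the tool has changed by that much, and returns True; else False.
- bot.goto_joints(angles): joint-space move.
- bot.set_gripper(opening, grasp_force=None): opening from 0.0 (shut) to 1.0 (fully open); grasp_force is the grip in N (None keeps the last); returns when the fingers have stopped.
- bot.wait(seconds).
- bot.solve_ik(position, orientation): joint angles nearest the present ones, or None.
- bot.camera(name): name is "side" or "top" or "wrist"; returns the picture (420x560x3 uint8, red, green, blue); there is no depth.
- bot.calibration(name): a dict with "mtx" (3x3 intrinsics, pixels), "extrinsics" (4x4, takes a point from world to camera coordinates); the wrist camera has in their place "hand_eye" (4x4, takes a point from camera to tool coordinates, whose origin is the TCP and whose axes are the tool frame's). Camera axes: x right, y down, z forward; pixel columns grow to the right and rows downward; lengths in m; the calibration is good to about 2 mm. A picture is of the moment at which its call begins: read the wrist's pose just before it. calibration takes no time and is no camera call.
A pose or a line that the arm cannot do raises bot.PlanningError and nothing moves.
- bot.close_job(): hands the job in, once; it reports no verdict.
Trained networks look in the newest picture that a camera, given by its name, has taken for a name from the list of things; names that differ only in an ending like _2 or _b are one class to them, and where a whole thing is asked for, a point or a joint stands for the part that bears it (a point fixed in the world has none). Each returns a list of dicts, best first, with "confidence" (0 to 1); they miss things now and then, are a little off and sometimes report something else, mostly with a low value. They report only what shows in the picture. A call takes as long as a camera call. They do not tell look-alikes from the thing itself.
- bot.search_frame(camera, thing): "bbox" ([left, top, width, height] in pixels, round what is visible of it).
Readings, each from a call of its own:
- bot.read_clock(): time.
- bot.read_joint_positions(): joint angles.
- bot.read_joint_vel(): joint speeds.
- bot.read_joint_efforts(): joint torques, N m.
- bot.read_position(): TCP position.
- bot.read_tool_rot(): TCP orientation.
- bot.read_ft_force(): force on the tool from outside, world axes, zero at the start.
- bot.read_moment(): the same for the moment, N m.
- bot.read_gripper_width(): opening from 0.0 (shut) to 1.0 (fully open).
Only numpy, scipy, OpenCV 4.12 (cv2) and the standard library are available. Lean on these libraries where they do the work, as an engineer would, in place of code of your own. Each camera call takes 0.05 s, during which the arm holds its last target.

## Working session

There is one attempt and no reset: what is moved stays moved. The work goes in short steps, each a Python script; the robot and the scene stay as the last script left them, time stands still between calls to the robot, and variables do not carry over. Pictures are saved under pics/ and viewed, and the job is handed in when it is done.

```bash
ls; mkdir -p pics; python3 - <<'E'
from cell import bot
import cv2,numpy as np
for n in("side","top","wrist"):
    im=bot.camera(n); cv2.imwrite(f"pics/{n}0.png",im[:,:,::-1])
    c=bot.calibration(n); print(n,{k:np.round(v,3).tolist() for k,v in c.items()})
for n in("side","top"):
  for t in["unit","mat","caddy","bombilla_center","bombilla_bulb","bombilla_mouth","hook_grip","hook_foot","rest_seat","mate_center","canister_center","coaster_center"]:
    try:print(n,t,[(np.round(d['bbox']).tolist(),round(d['confidence'],2)) for d in bot.search_frame(n,t)][:3])
    except Exception as e:print(n,t,e)
print(bot.read_clock(),bot.read_tool_rot())
E
```

```text
pics
side {'mtx': [[383.954, 0.0, 277.517], [0.0, 383.954, 204.646], [0.0, 0.0, 1.0]], 'extrinsics': [[0.734, -0.679, -0.015, -0.403], [-0.48, -0.503, -0.719, 0.315], [0.481, 0.535, -0.695, 0.8], [0.0, 0.0, 0.0, 1.0]]}
top {'mtx': [[492.89, 0.0, 279.611], [0.0, 492.89, 208.237], [0.0, 0.0, 1.0]], 'extrinsics': [[-0.013, -1.0, -0.016, -0.031], [-0.998, 0.014, -0.053, 0.515], [0.053, 0.015, -0.998, 1.244], [0.0, 0.0, 0.0, 1.0]]}
wrist {'mtx': [[328.314, 0.0, 276.27], [0.0, 328.314, 211.785], [0.0, 0.0, 1.0]], 'hand_eye': [[1.0, -0.001, -0.0, -0.001], [-0.0, -0.264, 0.965, -0.141], [-0.001, -0.965, -0.264, 0.067], [0.0, 0.0, 0.0, 1.0]]}
side unit [([195.0, 129.0, 232.0, 180.0], 0.81), ([246.0, 214.0, 33.0, 24.0], 0.66)]
side mat []
side caddy [([293.0, 224.0, 80.0, 60.0], 0.95)]
side bombilla_center [([230.0, 309.0, 41.0, 54.0], 0.7), ([448.0, 255.0, 14.0, 50.0], 0.54)]
side bombilla_bulb [([451.0, 255.0, 9.0, 51.0], 0.83), ([232.0, 309.0, 33.0, 57.0], 0.67)]
side bombilla_mouth [([232.0, 307.0, 37.0, 57.0], 0.68), ([446.0, 255.0, 13.0, 50.0], 0.5)]
side hook_grip [([312.0, 259.0, 77.0,
[... 698 characters left out ...]
]
top bombilla_bulb [([337.0, 270.0, 23.0, 54.0], 0.61), ([410.0, 104.0, 38.0, 41.0], 0.51)]
top bombilla_mouth [([414.0, 106.0, 31.0, 44.0], 0.85), ([235.0, 188.0, 57.0, 8.0], 0.75), ([334.0, 272.0, 27.0, 49.0], 0.62)]
top hook_grip [([376.0, 233.0, 77.0, 20.0], 0.77), ([237.0, 219.0, 34.0, 28.0], 0.61)]
top hook_foot [([366.0, 232.0, 89.0, 18.0], 0.88)]
top rest_seat [([380.0, 223.0, 64.0, 42.0], 0.93)]
top mate_center [([199.0, 218.0, 40.0, 33.0], 0.86)]
top canister_center [([238.0, 219.0, 33.0, 26.0], 0.92)]
top coaster_center [([274.0, 215.0, 27.0, 34.0], 0.93), ([374.0, 233.0, 76.0, 17.0], 0.42), ([238.0, 219.0, 32.0, 28.0], 0.3)]
1.35 [-0.58756055  0.58757781  0.39340218 -0.39339503]
```

```bash
python3 - <<'E'
import cv2
im=cv2.imread("pics/top0.png"); cv2.imwrite("pics/top0z.png",cv2.resize(im[150:340,90:490],None,fx=2,fy=2,interpolation=cv2.INTER_CUBIC))
E
```

```text
(no output)
```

View pics/top0.png

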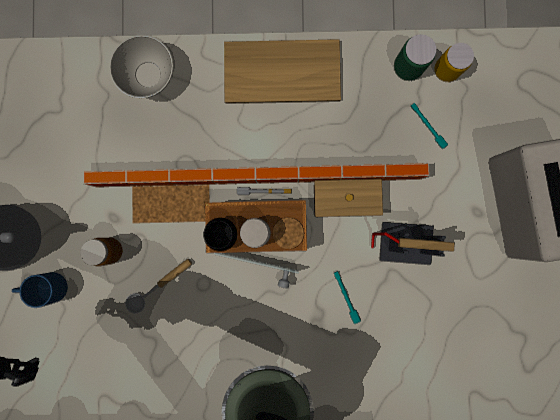

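View pics/side0.png

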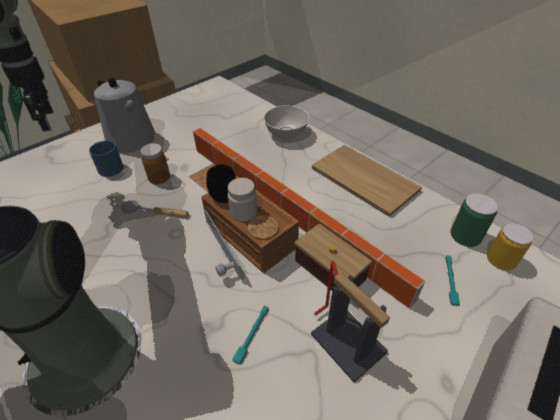

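View pics/wrist0.png

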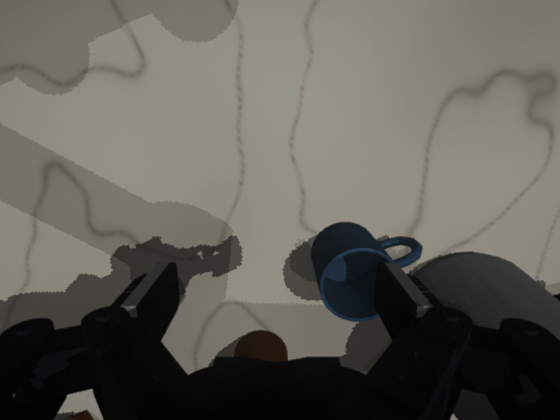

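```bash
sleep 1
```

```text
(no output)
```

View pics/top0z.png

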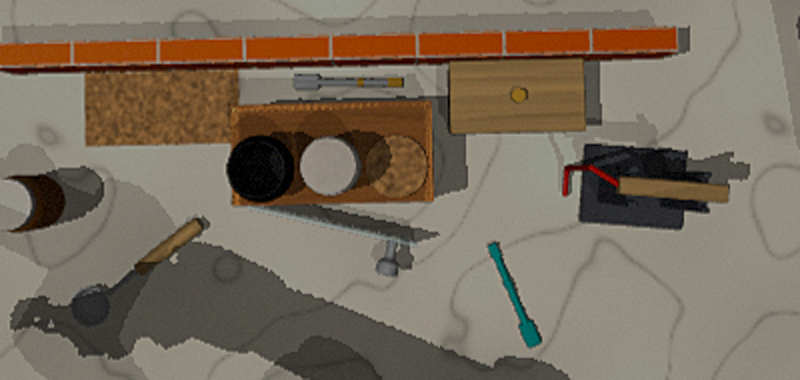

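```bash
cat > h.py <<'E'
from cell import bot
import numpy as np,cv2
from scipy.spatial.transform import Rotation as R
def cam(n,pose=None):
    c=bot.calibration(n);K=c['mtx']
    if n=='wrist':
        p,q=pose; T=np.eye(4);T[:3,:3]=R.from_quat(q,scalar_first=True).as_matrix();T[:3,3]=p
        E=np.linalg.inv(T@c['hand_eye'])
    else:E=c['extrinsics']
    return K,E
def unproj(KE,uv,z):
    K,E=KE;uv=np.atleast_2d(uv).astype(float)
    d=np.c_[uv,np.ones(len(uv))]@np.linalg.inv(K).T@E[:3,:3]
    o=-E[:3,:3].T@E[:3,3]
    return o+d*((np.reshape(z,(-1,1))-o[2])/d[:,2:])
def proj(KE,p):
    K,E=KE;p=np.atleast_2d(p);c=(p@E[:3,:3].T+E[:3,3])@K.T
    return c[:,:2]/c[:,2:]
def quat(th):
    c,s=np.cos(th),np.sin(th)
    M=np.array([[c,0,-s],[s,0,c],[0,-1,0]])
    return R.from_matrix(M).as_quat(scalar_first=True)
def Rz(a):
    c,s=np.cos(a),np.sin(a);return np.array([[c,-s,0],[s,c,0],[0,0,1]])
E
python3 - <<'E'
from h import *
im=cv2.imread("pics/top0.png");T=cam("top")
b,g,r=[im[:,:,i].astype(int) for i in range(3)]
m=(r>150)&(g>40)&(g<110)&(b<60)
m[:150]=0;m[200:]=0
pts=[]
for c in range(100,425,3):
    rows=np.where(m[:,c])[0]
    if len(rows)>5: pts.append((c,rows[0],rows[-1]))
pts=np.array(pts)
for k in(1,2):
    W=unproj(T,pts[:,[0,k]],0.08); f=np.polyfit(W[:,1],W[:,0],1); print(k,'x=%.4f*y+%.4f'%tuple(f),'yaw',-np.arctan(f[0]),np.std(W[:,0]-np.polyval(f,W[:,1])), np.median(pts[:,k]))
z=lambda u,v:(u/2+90,v/2+150)
for n,uv,h in[("mat c",[z(85,145),z(85,71),z(238,145),z(238,70)],.001),("unit",[z(232,106),z(432,102),z(433,203),z(230,203)],.1),("caddyTop",[z(449,60),z(449,133),z(585,131),z(583,59)],.076),("knob",[z(519,95)],.088),
 ("bomb",[z(293,80),z(404,82)],.005),("handle",[z(619,185),z(729,193)],.185),("rodtop",[z(590,165),z(567,167)],.175),("plates",[z(580,225),z(686,227),z(686,150),z(584,144)],.0)]:
    print(n,np.round(unproj(T,uv,h),4).tolist())
for th in(0,np.pi):
  print(bot.solve_ik([0.4,-.25,.3],quat(th)))
E
```

```text
1 x=-0.0083*y+0.6089 yaw 0.00826245341716904 0.0007348512508323231 169.0
2 x=-0.0085*y+0.5869 yaw 0.00845803374436262 0.0010681913904582356 178.0
mat c [[0.484, 0.3429, 0.001], [0.58, 0.3432, 0.001], [0.4813, 0.1447, 0.001], [0.5783, 0.1442, 0.001]]
unit [[0.5252, 0.1359, 0.1], [0.5265, -0.1022, 0.1], [0.4069, -0.1015, 0.1], [0.41, 0.1389, 0.1]]
caddyTop [[0.579, -0.1246, 0.076], [0.4902, -0.1231, 0.076], [0.4904, -0.2872, 0.076], [0.5777, -0.2869, 0.076]]
knob [[0.5342, -0.2071, 0.088]]
bomb [[0.5639, 0.0726, 0.005], [0.5592, -0.0704, 0.005]]
handle [[0.4269, -0.3017, 0.185], [0.4166, -0.4211, 0.185]]
rodtop [[0.4492, -0.2726, 0.175], [0.4473, -0.2472, 0.175]]
plates [[0.373, -0.2926, 0.0], [0.3687, -0.4273, 0.0], [0.4669, -0.4302, 0.0], [0.4764, -0.3002, 0.0]]
[-0.71527116  0.140286   -0.25814553  1.17236479  0.          0.85552516]
[-0.71527116  0.140286   -0.25814553  1.17236479  0.         -2.28606749]
```

```bash
python3 - <<'E'
from h import *
th=np.pi-0.07
bot.move_pose([0.42,-0.362,0.36],quat(th))
p=bot.read_position();q=bot.read_tool_rot();im=bot.camera("wrist")
cv2.imwrite("pics/w1.png",im[:,:,::-1]);np.savez("w1.npz",p=p,q=q)
print(p,bot.read_clock())
for t in("hook_grip","rest_seat","hook_foot"):print(t,bot.search_frame("wrist",t)[:2])
E
```

```text
[ 0.42029583 -0.36153787  0.35992921] 4.5667
hook_grip [{'bbox': [259.0, 128.5, 28.1, 147.6], 'confidence': 0.65}, {'bbox': [207.4, 338.1, 9.4, 24.7], 'confidence': 0.59}]
rest_seat [{'bbox': [242.3, 124.3, 69.6, 111.2], 'confidence': 0.91}]
hook_foot [{'bbox': [256.8, 128.7, 31.8, 143.6], 'confidence': 0.91}]
```

View pics/w1.png

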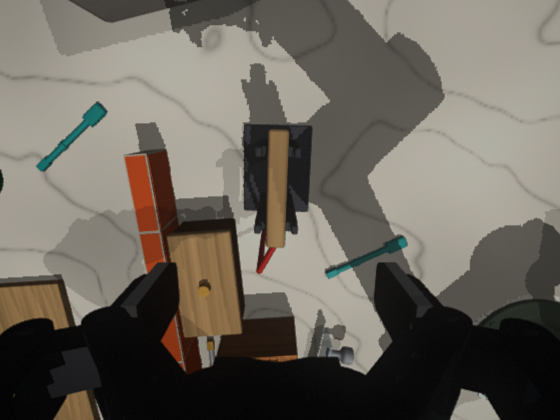

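```bash
python3 - <<'E'
import cv2
im=cv2.imread("pics/w1.png")[115:285,225:330]; im=cv2.convertScaleAbs(im,alpha=1.6,beta=30)
cv2.imwrite("pics/w1z.png",cv2.resize(im,None,fx=3.5,fy=3.5,interpolation=cv2.INTER_CUBIC))
E
```

```text
(no output)
```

View pics/w1z.png

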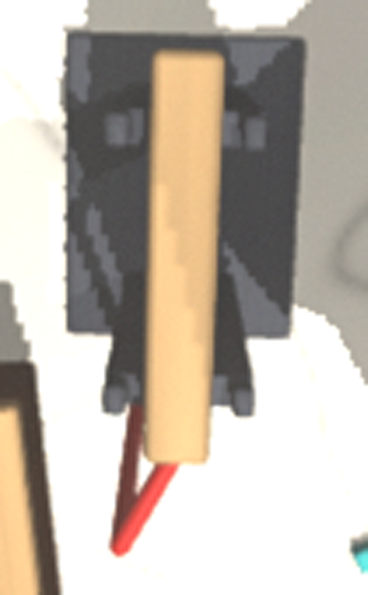

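```bash
python3 - <<'E'
from h import *
d=np.load("w1.npz");W=cam("wrist",(d['p'],d['q']))
z=lambda u,v:(u/3.5+225,v/3.5+115)
f=lambda L,h:unproj(W,[z(*a) for a in L],h)
lips=f([(105,129),(265,132),(103,397),(253,400)],.177);print(lips.round(4).tolist())
a=(lips[0]+lips[1])/2;b=(lips[2]+lips[3])/2;v=b-a;print('rest c',(a+b)/2,'len',np.linalg.norm(v),'yaw',-np.arctan2(v[0],v[1]), 'w',np.linalg.norm(lips[0]-lips[1]),np.linalg.norm(lips[2]-lips[3]))
h=f([(153,52),(223,53),(145,460),(208,462)],.185);print(h.round(4).tolist())
a=(h[0]+h[1])/2;b=(h[2]+h[3])/2;v=b-a;print('hook c',(a+b)/2,'len',np.linalg.norm(v),'yaw',-np.arctan2(v[0],v[1]))
base=f([(66,32),(305,38),(68,332),(290,338)],.0);print(base.round(4).tolist(),base.mean(0))
cn=unproj(W,[(167,235),(241,222),(193,336),(243,333)],.076);print('caddy',cn.round(4).tolist())
print('orange',unproj(W,[(125,156),(160,150)],.08).round(4).tolist())
E
```

```text
[[0.4379, -0.4018, 0.177], [0.3934, -0.3978, 0.177], [0.4453, -0.3236, 0.177], [0.401, -0.3195, 0.177]]
rest c [ 0.419405   -0.36068303  0.177     ] len 0.07863688630060199 yaw -0.09531354016544526 w 0.04462072123731415 0.04454995122501777
[[0.4228, -0.4218, 0.185], [0.4041, -0.4202, 0.185], [0.434, -0.3059, 0.185], [0.4155, -0.304, 0.185]]
hook c [ 0.41910074 -0.3629748   0.185     ] len 0.11663946675068072 yaw -0.09717990524223823
[[0.4631, -0.4285, 0.0], [0.3627, -0.419, 0.0], [0.4748, -0.2981, 0.0], [0.3749, -0.2882, 0.0]] [ 0.41889653 -0.358454    0.        ]
caddy [[0.575, -0.2898, 0.076], [0.472, -0.3012, 0.076], [0.5614, -0.1283, 0.076], [0.4862, -0.1282, 0.076]]
orange [[0.61, -0.4002, 0.08], [0.5644, -0.4045, 0.08]]
```

```bash
python3 - <<'E'
from h import *
th=np.pi-0.096
bot.set_gripper(0.7,80)
bot.move_pose([0.4195,-0.361,0.26],quat(th))
hit=bot.move_linear([0.4195,-0.361,0.156],speed=0.1,until_force=8);print('hit',hit,bot.read_position())
bot.set_gripper(0.0,80);print(bot.read_gripper_width(),bot.read_ft_force())
hit=bot.move_linear([0.4195,-0.361,0.29],speed=0.1);print(bot.read_gripper_width(),bot.read_ft_force(),bot.read_moment(),bot.read_clock())
p=bot.read_position();q=bot.read_tool_rot();im=bot.camera("wrist");np.savez("w2.npz",p=p,q=q)
cv2.imwrite("pics/w2.png",im[:,:,::-1])
cv2.imwrite("pics/s2.png",bot.camera("side")[:,:,::-1])
E
```

```text
hit False [ 0.41987538 -0.36143311  0.15670545]
0.21958265247754633 [-0.46063836 -0.08160624  3.73797891]
0.21952481609986235 [-0.24918423 -0.44066323 -0.71970451] [-0.02083051  0.00803711  0.01452091] 8.7083
```

View pics/w2.png

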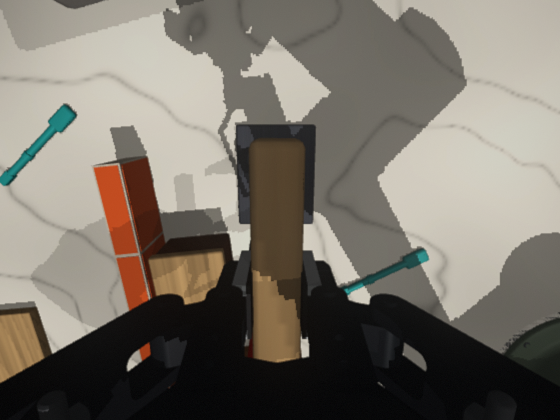

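View pics/s2.png

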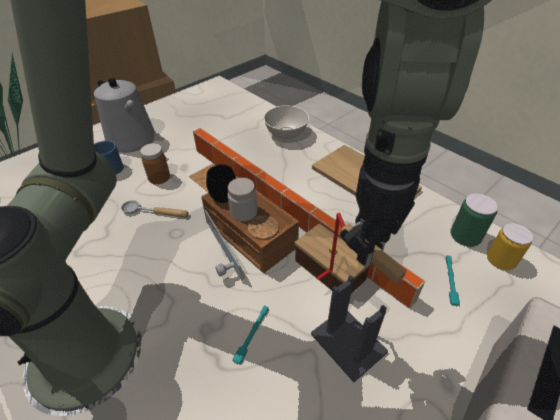

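```bash
python3 - <<'E'
from h import *
d=np.load("w2.npz");c=d['p']+[0,0,.019];print(d['p'])
S=cam("side");im=cv2.imread("pics/s2.png")
P=[c+Rz(-.096)@np.array(v) for v in([16.5e-3,.09,0],[16.5e-3,.09,-.1565],[-16.5e-3,.09,-.1565],[0,-.06,0.01])]
uv=proj(S,P);print(uv)
z=cv2.resize(im[190:300,280:430],None,fx=5,fy=5,interpolation=cv2.INTER_CUBIC)
for a in uv: cv2.circle(z,tuple(int(t) for t in (a-[280,190])*5+2),4,(0,255,0),1)
cv2.imwrite("pics/s2z.png",z)
E
```

```text
[ 0.41924462 -0.36072015  0.2892946 ]
[[338.20680399 214.61756731]
 [330.70832583 269.84015902]
 [318.24439012 278.33104555]
 [403.07407584 273.25144874]]
```

View pics/s2z.png

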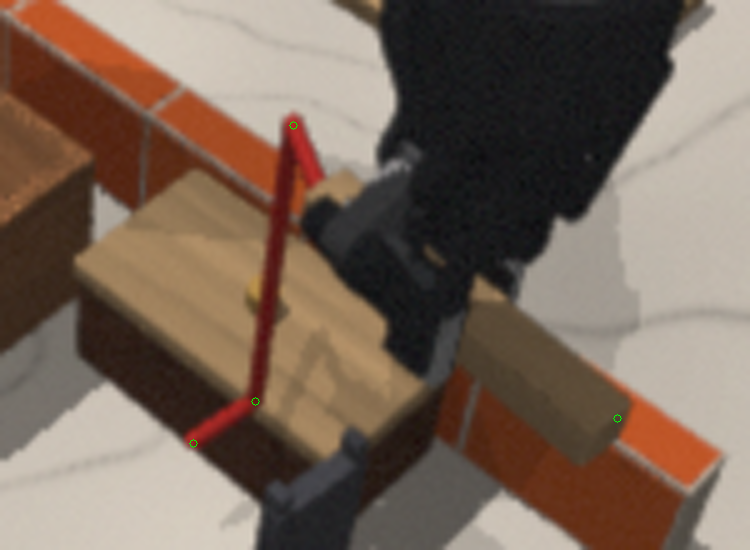

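```bash
python3 - <<'E'
from h import *
bot.move_linear([.5537,-.187,.29],speed=0.15,rotation=quat(np.pi+.008))
bot.move_linear([.5537,-.187,.245],speed=0.1)
p=bot.read_position();q=bot.read_tool_rot();print(p,q,quat(np.pi+.008),bot.read_clock());np.savez("w3.npz",p=p,q=q)
for n in("side","top","wrist"):cv2.imwrite(f"pics/{n}3.png",bot.camera(n)[:,:,::-1])
c=p+[0,0,.019]
P=[c+Rz(.008)@np.array(v) for v in([16.5e-3,.09,0],[16.5e-3,.09,-.1565],[-16.5e-3,.09,-.1565])]
P+=[a-[0,0,.085] for a in P[1:]]
Z=[]
for n,r in(("side",(150,290,200,360)),("top",(140,240,200,350))):
    im=cv2.imread(f"pics/{n}3.png")[r[0]:r[1],r[2]:r[3]]
    z=cv2.resize(im,None,fx=4,fy=4,interpolation=cv2.INTER_CUBIC)
    for a in proj(cam(n),P):cv2.circle(z,tuple(int(t) for t in (a-[r[2],r[0]])*4+2),3,(0,255,0),1)
    cv2.imwrite(f"pics/{n}3z.png",z)
E
```

```text
[ 0.55373219 -0.18726737  0.24526743] [-0.00274941  0.00265181 -0.70706105  0.7071422 ] [ 0.00282842 -0.00282842  0.70710112 -0.70710112] 11.025
```

View pics/side3z.png

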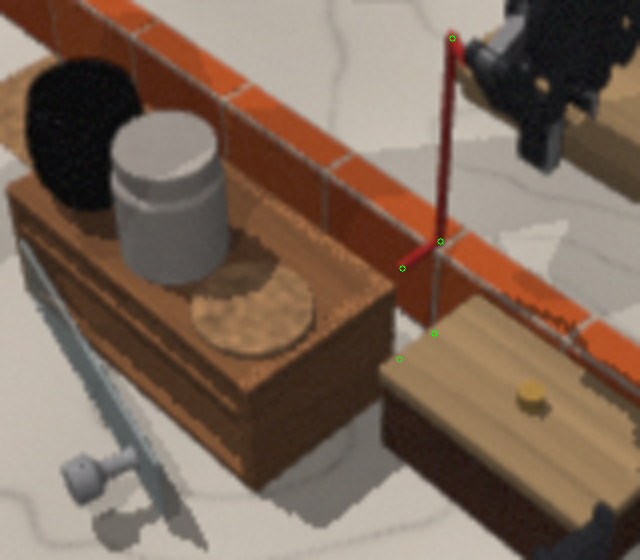

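View pics/top3z.png

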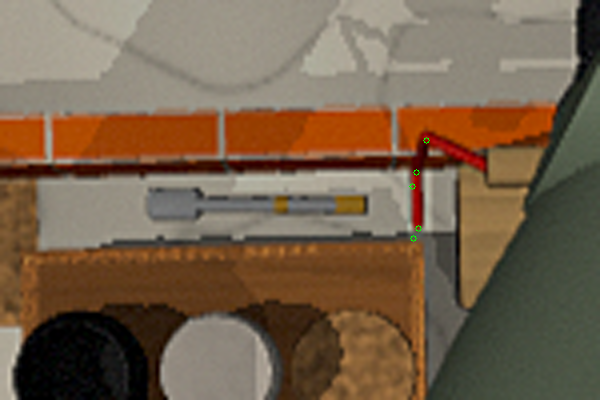

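View pics/wrist3.png

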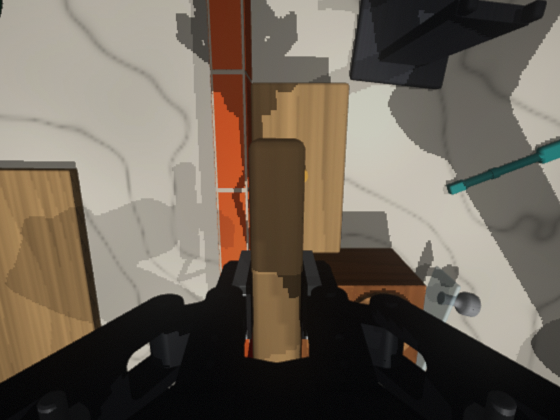

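```bash
python3 - <<'E'
from h import *
bot.move_linear([.552,-.187,.245],speed=0.1)
f0=bot.read_ft_force()
print(bot.move_linear([.552,-.187,.150],speed=0.08,until_force=6),bot.read_position(),bot.read_ft_force()-f0)
bot.wait(.2)
print(bot.move_linear([.552,-.187,.137],speed=0.02,until_force=3));p=bot.read_position();print(p,bot.read_ft_force()-f0)
bot.move_linear([.552,-.187,p[2]+.0025],speed=0.02);print(bot.read_position(),bot.read_ft_force()-f0,bot.read_moment(),bot.read_clock())
for n in("side","top"):cv2.imwrite(f"pics/{n}4.png",bot.camera(n)[:,:,::-1])
cv2.imwrite("pics/top4z.png",cv2.resize(cv2.imread("pics/top4.png")[140:240,200:350],None,fx=4,fy=4))
E
```

```text
False [ 0.5524575  -0.18720834  0.15062601] [-0.38072266  0.33627498 -0.7658278 ]
True
[ 0.55209508 -0.18766864  0.14117826] [-0.80610872 -1.12783643  6.52455991]
[ 0.55163195 -0.18667621  0.14326272] [ 0.4137185  -0.22107895  0.56069962] [-0.08015813  0.0292342  -0.00302184] 13.7583
```

View pics/top4z.png

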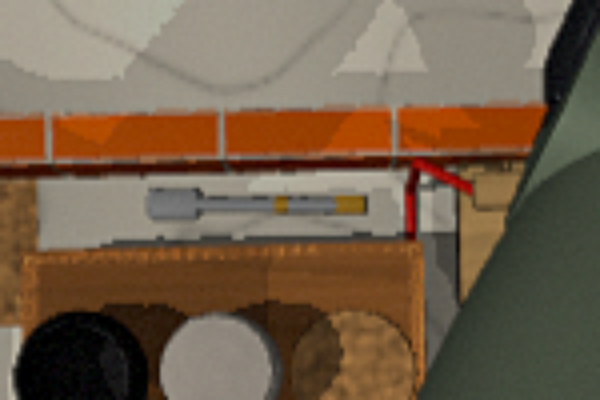

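```bash
python3 - <<'E'
from h import *
f0=bot.read_ft_force()
X=lambda y:.552-.0083*(y+.187)
for y in(-.10,-.02):
    print(bot.move_linear([X(y),y,.143],speed=0.05,until_force=8),bot.read_position(),bot.read_ft_force()-f0,bot.read_clock())
    im=bot.camera("top");cv2.imwrite("pics/top5.png",im[:,:,::-1])
cv2.imwrite("pics/top5z.png",cv2.resize(im[140:260,120:320,::-1],None,fx=4,fy=4))
cv2.imwrite("pics/side5.png",bot.camera("side")[:,:,::-1])
E
```

```text
False [ 0.55128156 -0.10014267  0.14294927] [-0.06087468  0.22160372  0.50872369] 15.75
False [ 0.55064654 -0.02015711  0.14299391] [-0.53936682 -0.06834096  0.32231286] 17.55
```

View pics/top5z.png

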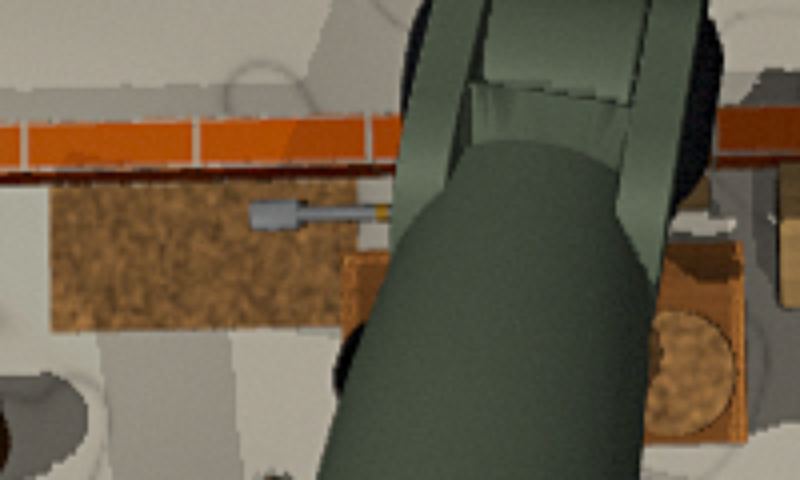

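View pics/side5.png

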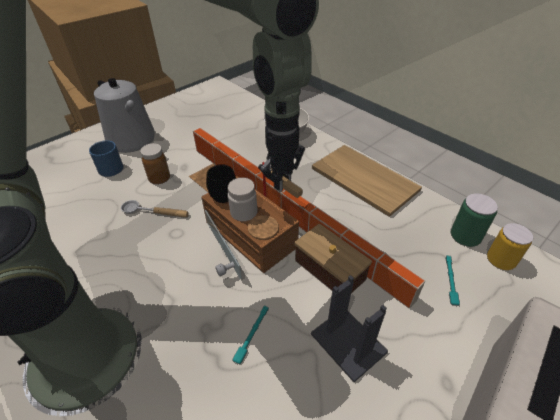

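```bash
python3 - <<'E'
from h import *
f0=bot.read_ft_force()
X=lambda y:.552-.0083*(y+.187)
for i,y in enumerate((.03,.077)):
    print(bot.move_linear([X(y),y,.143],speed=0.04,until_force=8),bot.read_position(),bot.read_ft_force()-f0,bot.read_clock())
    im=bot.camera("top");cv2.imwrite(f"pics/top6{i}.png",cv2.resize(im[140:260,120:320,::-1],None,fx=4,fy=4))
cv2.imwrite("pics/side6.png",bot.camera("side")[:,:,::-1])
E
```

```text
False [0.55020846 0.02986507 0.14300923] [0.04013873 0.06141602 0.97955647] 19.05
False [0.54983791 0.07686101 0.1429923 ] [ 0.8664575  -0.80830493  0.93864593] 20.425
```

View pics/top61.png

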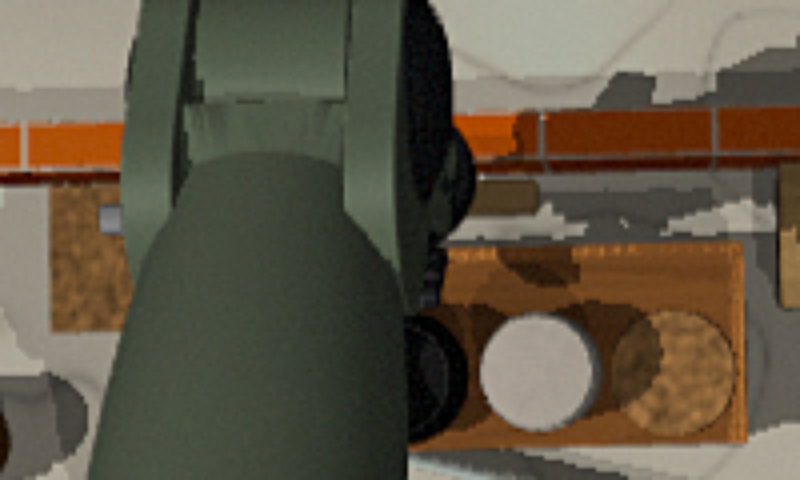

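View pics/side6.png

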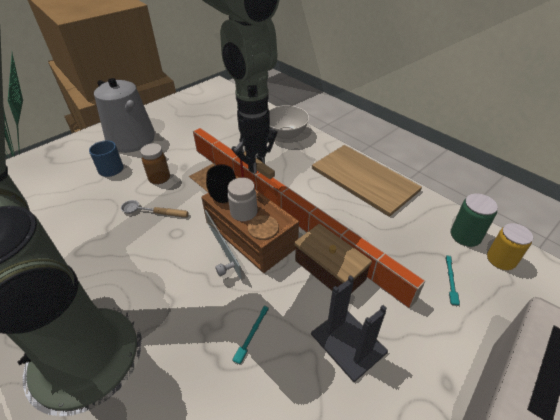

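```bash
python3 - <<'E'
from h import *
print(unproj(cam("top"),[(145,194)],.005))
X=lambda y:.552-.0083*(y+.187)
bot.move_linear([X(.055),.055,.143],speed=0.06)
bot.move_linear([X(.055),.055,.30],speed=0.12)
bot.move_linear([.5537,-.187,.30],speed=0.2)
p=bot.read_position();q=bot.read_tool_rot()
im=bot.camera("top");cv2.imwrite("pics/top7.png",cv2.resize(im[140:260,120:320,::-1],None,fx=4,fy=4))
cv2.imwrite("pics/side7.png",bot.camera("side")[:,:,::-1])
print(p,bot.read_gripper_width(),bot.read_clock())
E
```

```text
[[0.5570774  0.30941303 0.005     ]]
[ 0.55369347 -0.18603336  0.30004577] 0.22077090811040423 23.9583
```

View pics/top7.png

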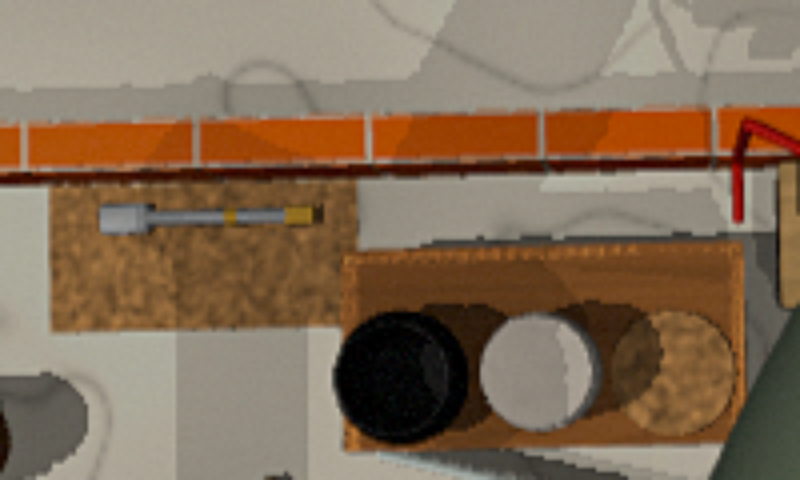

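View pics/side7.png

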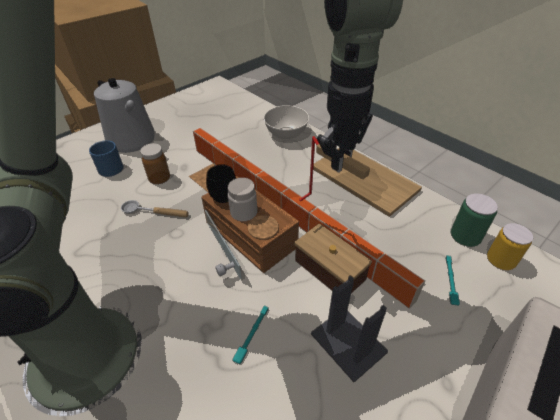

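```bash
python3 - <<'E'
from h import *
bot.move_linear([.4195,-.361,.30],speed=0.15,rotation=quat(np.pi-.096))
bot.wait(.3);f0=bot.read_ft_force()
bot.move_linear([.4195,-.361,.165],speed=0.08,until_force=8);print(bot.read_position(),bot.read_ft_force()-f0)
print(bot.move_linear([.4195,-.361,.153],speed=0.02,until_force=4),bot.read_position(),bot.read_ft_force()-f0,bot.read_moment(),bot.read_clock())
for n in("side","top","wrist"):cv2.imwrite(f"pics/{n}8.png",bot.camera(n)[:,:,::-1])
cv2.imwrite("pics/side8z.png",cv2.resize(cv2.imread("pics/side8.png")[200:390,290:440],None,fx=3,fy=3))
E
```

```text
[ 0.41973654 -0.36128507  0.1654825 ] [ 0.41010294  1.09317333 -1.2872788 ]
True [ 0.41951824 -0.36102414  0.15661246] [0.11749221 2.02586642 3.56066019] [0.08460586 0.11038058 0.01531771] 28.175
```

View pics/side8z.png

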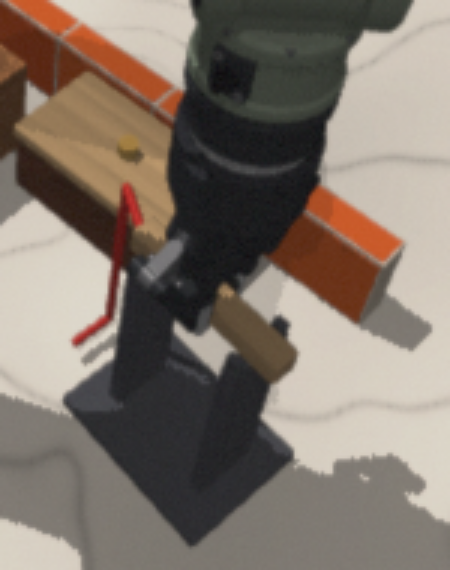

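View pics/wrist8.png

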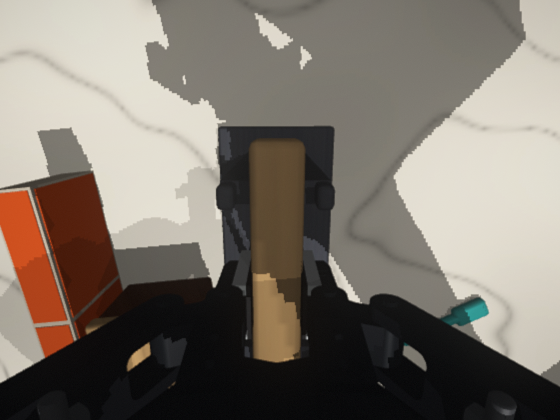

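Contact came at 0.1566, the height it was picked up from, and the handle sits between the lips. Releasing.

```bash
python3 - <<'E'
from h import *
bot.set_gripper(0.6);bot.wait(.3)
bot.move_linear([.4195,-.361,.36],speed=0.1)
bot.wait(.4)
p=bot.read_position();q=bot.read_tool_rot()
for n in("side","top","wrist"):cv2.imwrite(f"pics/{n}9.png",bot.camera(n)[:,:,::-1])
print(p,bot.read_gripper_width(),bot.read_ft_force(),bot.read_clock())
a=cv2.resize(cv2.imread("pics/side9.png")[230:390,290:410],None,fx=3,fy=3)
b=cv2.resize(cv2.convertScaleAbs(cv2.imread("pics/wrist9.png")[115:285,225:330],alpha=1.6,beta=30),None,fx=2.8,fy=2.8)
h=np.zeros((480,a.shape[1]+b.shape[1],3),np.uint8);h[:480,:a.shape[1]]=a;h[:b.shape[0],a.shape[1]:]=b
cv2.imwrite("pics/fin.png",h)
E
```

```text
[ 0.41948559 -0.36098349  0.35994997] 0.599064985601239 [ 0.09653415 -0.86939665  0.03883782] 31.7833
```

View pics/fin.png

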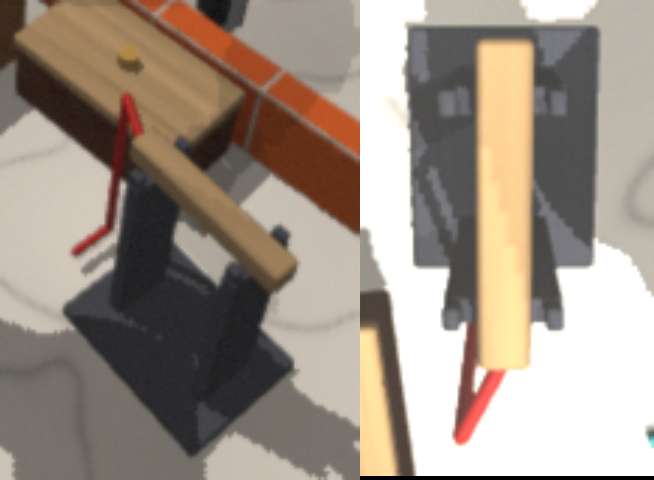

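View pics/top9.png

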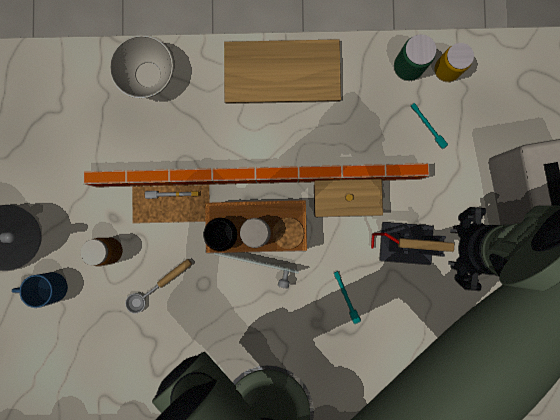

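The hook is seated in both notches, the bombilla (cols 145–201) lies wholly on the mat (133–209), and the cup, canister and coaster haven't moved.

```bash
python3 -c "
from cell import bot
print(bot.close_job(),bot.read_clock())"
```

```text
the job is handed in; nothing more can be done
the job is handed in; nothing more can be done
```

The job is done and handed in; the last clock reading before that was 31.8 s of the 61 s allowed.

- **Bombilla:** I lowered the hook's foot into the gap behind the brass mouthpiece. With it I moved the bombilla out of the open end onto the mat, keeping the foot about 2 mm above the counter. The fingers never touched the bombilla. In the last top picture all of it lies on the mat, at pixel columns 145–201 of 133–209.
- **Hook:** It is back in both notches and released. It met the rest at the same height as when I picked it up (0.1566 m against 0.1567 m). The side and wrist pictures show the handle centred between all four lips.
- **Unit top:** The mate cup, canister and coaster look unmoved against the first picture.

No force stop tripped during the drag. The only stops were the light contacts I meant to make, about 6.5 N on the counter and 4 N on the rest. The one disagreement was the gap's centre line: estimates differed by 1–2 mm, so I shifted the foot 1.5 mm away from the upstand before lowering it.

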